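Close the packed case and hold it clear of the parcel scale

TASK

The adapter is packed and I need to zero the parcel scale under it: swing the lid of the green case fully shut while the case stands on the scale, then grip the closed case and lift it straight up, keeping it level, to about 12 cm above the scale's platform. Hold it there, still and level over the platform, and finish while still holding it; do not put it down or let go, and leave the other things on the bench where they are.

Things in the scene. Friction and masses are not known exactly. Their poses are not given: they have to be found in the camera images.
- scale: grey bench parcel scale, fixed, 210 (its x) x 220 (its y) mm, with a flat steel platform whose top is 42 mm above the bench. Origin: centre of its underside, on the bench; z up, x points away from the strip with display and keys along its -x side. The case stands on the platform.
- scale_top (a point): centre of the top face of the scale's steel platform (155 x 210 mm, platform 24 mm along the scale's +x from the scale's origin); same axes as the scale
- case: narrow green case on the scale platform, black lid hinged at x=+31, z=+48 mm along its far (+x) side: 62 wide (x) x 150 long (y) mm, body 48 tall, 58 with lid shut, walls 4. Origin: centre of underside, z up. Grip across the smooth 62 mm at mid-length (-x side has 2 mm keeper plates at y=+-45). 0.4 to 0.6 kg in all, centre of mass within 10 mm of mid-length; the robot is on its -x side.
- lid (a joint): lid angle, rad: 0 = shut flat on the case; starts at 1.6 to 1.95 (upright or leaning back, away from the robot), stop at 2.1. Hinge friction (0.03 N m) keeps it at any angle it is left; no catch. The lid is a solid plate 62 x 150 x 10 mm, same outline as the case, with two steel tabs 5 mm proud of its free edge at y=+-45 mm.
- lid_edge (a point): middle of the lid's free long edge, on its outer face: 62 mm from the hinge line; with the lid shut it is at x = -31, z = +58 mm in the case, with the lid open it is high up on the lid's +x side
- adapter: black power adapter lying inside the case, 46 x 88 (with pins) x 32 tall, origin at the centre of its underside; it is already packed and can slide a little along the case
- flux_bottle: bystander, to be left alone: white plastic bottle with a red cap, 46 mm across, 116 tall, standing upright; sizes in mm, origin at the centre of its underside
- carton_tiny: bystander, to be left alone: small closed brown carton, 61 x 60 x 50 tall; sizes in mm, origin at the centre of its underside
- stapler: bystander, to be left alone: teal stapler, 34 x 160 x 60 tall; sizes in mm, origin at the centre of its underside
- battery_pack: bystander, to be left alone: black tool battery, 52 x 90 x 50 tall; sizes in mm, origin at the centre of its underside
Things that resemble listed ones, but are neither listed nor needed, are in the scene too. What is meant by the case is not orange or yellow, and is the larger of those in its own colour.

How it is judged:
By the outcome, as a careful person would: the job done as asked, in the order asked, and still so for the second after the job is handed in, while the arm keeps its last pose, push and grip.
It also fails if it takes over 42 s, if anything falls off the work surface, if the arm or the gripper's body presses on something with over 40 N, if the wrist force passes 120 N, or if a joint passes its speed limit or range.

ROBOT

A 7-joint arm with a two-finger parallel gripper is mounted at the origin on a cart in front of the work surface, level with it; the furniture and walls round the work are solid. World frame = base frame: x ahead of the robot, y to its left, z up, the work surface at z = 0. Lengths are in m, angles in degrees, forces in N, time in s.
With the tool pointing down it reaches from about 0.425 to 0.875 m from the base axis. Payload 4.7 kg.
Tool frame: the origin (TCP) lies midway between the tips of the shut fingers; the grasp point (between the pads) lies 19 mm behind it; z points along the fingers, y is the direction in which the jaws open and shut (so a half turn about z gives the same grasp; the last joint's range is limited). The gripper opens to 87 mm and grips with 3 to 60 N. Pads are 19 mm wide; open, the fingers measure 117 mm over their backs; the gripper's body (75 mm by 190 mm) begins 51 mm behind the grasp point.
Start: joints at [-67.145, 18.392, -4.016, 83.108, 1.295, 78.541, -3.26], TCP at [0.244, 0.602, 0.223] pointing down, gripper open.
Joint ranges: [-163.93, 163.93], [-17.29, 119.83], [-79.2, 71.16], [3.27, 140.29], [-89.18, 269.18], [5.43, 117.66], [-154.24, 154.24]. Speed limits (degrees/s): [147.25, 147.25, 180, 180, 180, 180, 180].

INTERFACE

Orientations are given as [roll, pitch, yaw] about the fixed x, y, z axes, in that order (R = Rz(yaw) Ry(pitch) Rx(roll)).
In Python, from cell import env gives the robot as it stands. The module is installed in compiled form; this text tells all that it offers.
- The arm moves only by the tool servo_tool, never from a script. Its argument "plan" is a list of rows, each a list of 3 entries, a list of its own where there are three numbers: the opening, from 0 (shut) to 1 (fully open), then the shift along the tool's x, y, z in cm, then the turn, a rotation vector about the tool's x, y, z in degrees. A call has 1 to 20 rows; each row shifts and turns the pose as measured when the row begins, along the tool's axes as they then stand; what a row does not reach is not made up. A row lasts 1/12 s, in which the tool goes at most 41.7 mm and 7.16 degrees, less where a joint would pass 70% of its speed; a pose out of reach is approached as far as the arm can. A call is refused whole if a number of a shift passes 4.17 or a number of a turn 7.16, either way. A call with a gripper value outside its range is refused whole. The fingers move at their own pace and stop on an object; "force" is the grip in N (left out, the last holds). Time passes only in rows, so rows that do not move let the fingers close. It gives the time, the measured TCP pose, the force and the opening at its end, in the units of the state.
- env.get_obs(): the state, without advancing time (a new reading comes with each control period).
- env.read_camera(name): name is "side" or "top" or "wrist"; returns a dict with "image" (480x640x3 uint8, blue, green, red), "fx", "fy", "cx", "cy" (pixels), "rvec" (rotation vector, rad) and "tvec" (3), from world to camera coordinates, as OpenCV has them; the wrist camera has in their place "T_tool_cam" (4x4, takes a point from camera to tool coordinates, whose origin is the TCP and whose axes are the flange's). Camera axes: x right, y down, z forward; pixel columns grow to the right and rows downward; lengths in m; the calibration is good to about 2 mm. The wrist camera is an equidistant fisheye: a pixel r from the principal point sees the ray r / f radians off the axis. A picture is of the moment at which its call begins: read the wrist's pose just before it. There is no depth.
- env.sign_off(): hands the job in, once; it reports no verdict.
The state is a dict: "time_s": time; "qpos": joint angles; "joint_velocities": joint speeds; "effort": joint torques, N m; "tool_pos": TCP position; "tool_rot": TCP orientation; "force": force on the tool from outside, world axes, zero at the start; "wrist_torque": the same for the moment, N m; "grip_width": finger opening in m.
Only numpy, scipy, OpenCV 4.12 (cv2) and the standard library are available. Lean on these libraries where they do the work, as an engineer would, in place of code of your own. Each camera call takes 0.05 s, during which the arm holds its last target. There are 200 camera calls.

## Working session

There is one attempt and no reset: what is moved stays moved. The work goes in short steps, Python scripts to look and compute and a tool call to move; the robot and the scene stay as the last step left them, time stands still between calls to the robot, and variables do not carry over. Pictures are saved under pics/ and viewed, about 8 in all and at most 12, crops included, and the job is handed in when it is done.

Besides the shell and the picture viewer there is one more tool, called after "Emit:" by a JSON object that holds its "api" and its "payload". servo_tool: Moves the arm, as the interface text tells. Its arguments: {"type":"object","properties":{"plan":{"type":"array"},"force":{"type":"number"}},"required":["plan"]}

```bash
mkdir -p pics
cat > h.py <<'E'
import numpy as np, cv2
from cell import env
def ray(c,u,v):
    R=cv2.Rodrigues(np.array(c["rvec"],float))[0]; t=np.array(c["tvec"],float).ravel()
    d=R.T@np.array([(u-c["cx"])/c["fx"],(v-c["cy"])/c["fy"],1]); return -R.T@t,d
def onz(c,u,v,z):
    o,d=ray(c,u,v); return o+d*(z-o[2])/d[2]
def proj(c,P):
    R=cv2.Rodrigues(np.array(c["rvec"],float))[0]; p=np.atleast_2d(P)@R.T+np.array(c["tvec"],float).ravel()
    return np.c_[c["fx"]*p[:,0]/p[:,2]+c["cx"],c["fy"]*p[:,1]/p[:,2]+c["cy"]]
E
python3 - <<'E'
from h import *
o=env.get_obs(); print({k:np.round(v,3) for k,v in o.items()})
for n in("side","top"):
    c=env.read_camera(n); cv2.imwrite(f"pics/{n}0.png",c["image"]); print(n,ray(c,320,240),c["fx"])
E
```

```text
{'time_s': np.float64(0.0), 'qpos': array([-67.145,  18.437,  -4.017,  83.177,   1.298,  78.541,  -3.259]), 'joint_velocities': array([ 0.079, -0.014, -0.026,  0.121, -0.048,  0.055, -0.065]), 'effort': array([-0.0000e+00, -4.9129e+01, -4.0400e-01, -3.1253e+01, -6.4000e-02,
        4.4000e-02,  0.0000e+00]), 'tool_pos': array([0.244, 0.602, 0.221]), 'tool_rot': array([-1.79890e+02,  9.00000e-03,  1.57957e+02]), 'force': array([-0.115,  0.338, -0.493]), 'wrist_torque': array([-0.01 , -0.009,  0.003]), 'grip_width': np.float64(0.087)}
side (array([ 0.15893779, -1.19464705,  0.82430646]), array([ 0.2996927 ,  0.81343554, -0.49850882])) 574.7125438757345
top (array([ 0.49429621, -0.05580467,  1.10979559]), array([ 0.08252318, -0.00121289, -0.99661638])) 463.31554321147877
```

View pics/side0.png

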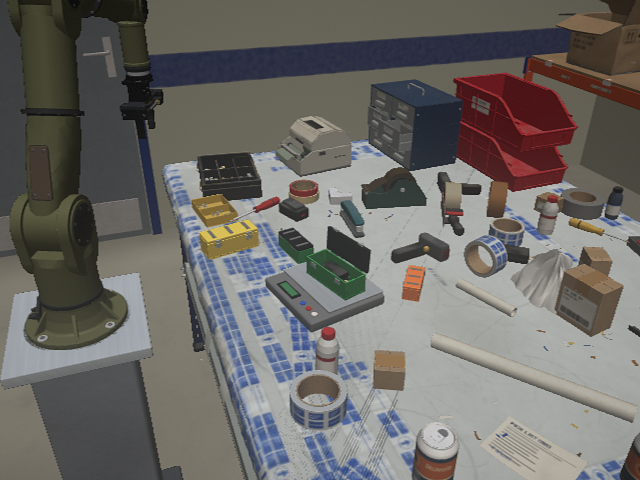

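View pics/top0.png

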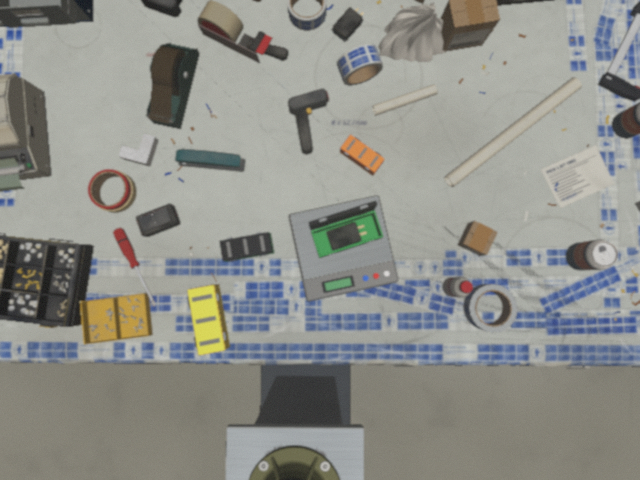

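The side view shows the open green case on the scale at about (337,272). Look-alikes are a smaller closed green case at (296,245), a yellow one at (229,238) and an orange one at (413,283). In the top view the target is at (345,235) and the small green one at (246,246). I choose the larger green one, on the scale, and will check it in a close crop.

Run:
```python
from h import *
t=cv2.imread("pics/top0.png")[185:310,280:410]; s=cv2.imread("pics/side0.png")[215:335,260:390]
cv2.imwrite("pics/crop1.png",np.vstack([cv2.resize(t[:,:130],(624,600),interpolation=2)[:300*2:1][:576],])) 
a=cv2.resize(t,None,fx=3,fy=3,interpolation=2);b=cv2.resize(s,None,fx=3,fy=3,interpolation=2)
h=max(a.shape[0],b.shape[0]);p=lambda i:np.vstack([i,np.zeros((h-i.shape[0],i.shape[1],3),np.uint8)])
cv2.imwrite("pics/crop1.png",np.hstack([p(a),p(b)]))
c=env.read_camera("top");d=env.read_camera("side")
for n,k in(("top",c),("side",d)):
    hsv=cv2.cvtColor(k["image"],cv2.COLOR_BGR2HSV)
    m=cv2.inRange(hsv,(50,110,40),(80,255,255))
    for q in cv2.findContours(m,0,2)[0]:
        if cv2.contourArea(q)>80: print(n,cv2.contourArea(q),cv2.minAreaRect(q),cv2.approxPolyDP(q,2,True).reshape(-1,2).tolist())
```

```text
top 585.0 ((345.8594665527344, 233.9501953125), (26.66578483581543, 63.95016098022461), 72.6459732055664) [[372, 217], [366, 217], [365, 214], [363, 218], [356, 220], [357, 224], [366, 225], [359, 230], [368, 231], [361, 242], [334, 251], [330, 249], [324, 233], [328, 229], [314, 232], [318, 229], [314, 230], [313, 236], [320, 256], [379, 237]]
```

View pics/crop1.png

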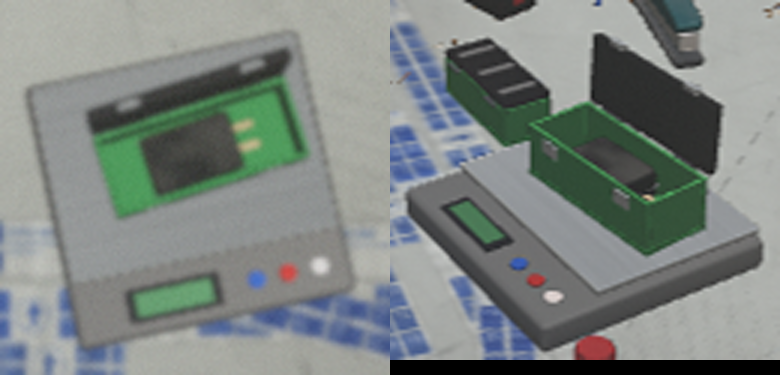

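The crop shows the larger green case, open, with the adapter and keeper plates facing the robot. It stands on the scale and the lid is near upright. I'll measure its corners in both views.

Run:
```python
from h import *
c=env.read_camera("top");d=env.read_camera("side")
T=lambda x,y:(x/3+280,y/3+185); S=lambda x,y:((x-390)/3+260,y/3+215)
z=.09
P={}
for n,k,p,zz in[("FL",c,T(118,217),z),("FR",c,T(308,157),z),("sFL",d,S(530,126),z),("sFR",d,S(646,204),z),("sBR",d,S(706,178),z),("sbFR",d,S(648,252),.042),("sbBR",d,S(705,229),.042)]:
    P[n]=onz(k,*p,zz); print(n,np.round(P[n],4))
for n,a in(("top",(P["FL"],P["FR"])),("side",(P["sFL"],P["sFR"]))):
    v=a[0]-a[1]; yaw=np.arctan2(-v[0],v[1]); print(n,np.linalg.norm(v),np.degrees(yaw),'centre',(a[0]+a[1])/2+.031*np.array([np.cos(yaw),np.sin(yaw),0]))
for q in[(28,90),(297,30),(352,288),(82,347)]: print('scale',np.round(onz(c,*T(*q),.036),4))
def tri(p,q):
    o,a=ray(c,*p);r,b=ray(d,*q); s=np.linalg.lstsq(np.c_[a,-b],r-o,rcond=None)[0]
    x,y=o+a*s[0],r+b*s[1]; return (x+y)/2,np.linalg.norm(x-y)
print(tri(T(88,108),S(593,36)),tri(T(290,48),S(720,104)))
print([np.round(onz(c,*q,.03),3) for q in[(458,287),(246,246)]])
```

```text
FL [ 0.5404 -0.0558  0.09  ]
FR [ 0.5856 -0.1955  0.09  ]
sFL [ 0.5413 -0.0637  0.09  ]
sFR [ 0.5875 -0.1995  0.09  ]
sBR [ 0.6449 -0.1819  0.09  ]
sbFR [ 0.5921 -0.196   0.042 ]
sbBR [ 0.6462 -0.1825  0.042 ]
top 0.14675928826407544 17.904325961670736 centre [ 0.59250483 -0.11612069  0.09      ]
side 0.14345733659456122 18.81335695595567 centre [ 0.59375265 -0.12160319  0.09      ]
scale [0.6414 0.0149 0.036 ]
scale [ 0.69   -0.1948  0.036 ]
scale [ 0.4895 -0.2361  0.036 ]
scale [ 0.4431 -0.0289  0.036 ]
(array([ 0.61052373, -0.03329945,  0.14551464]), np.float64(0.007138523265810723)) (array([ 0.6565054 , -0.17508739,  0.15059357]), np.float64(0.00019266520961988125))
[array([ 0.477, -0.378,  0.03 ]), array([0.569, 0.116, 0.03 ])]
```

```bash
cat >> h.py <<'E'
from scipy.spatial.transform import Rotation as Ro
C=np.array([.593,-.119]); YAW=17.8   # case centre and yaw
def w(x,y,zr):  # case coords mm above platform -> world
    a=np.radians(YAW); return np.array([C[0]+(x*np.cos(a)-y*np.sin(a))/1e3,C[1]+(x*np.sin(a)+y*np.cos(a))/1e3,.042+zr/1e3])
def rows(wps,op,step=4.0,yaw=None):  # print rows through world waypoints, from the measured pose
    o=env.get_obs(); p=np.array(o["tool_pos"]); R=Ro.from_euler("xyz",o["tool_rot"],degrees=True)
    G=Ro.from_euler("xyz",[180,0,YAW+90 if yaw is None else yaw],degrees=True); out=[]
    for q in wps:
        n=max(1,int(np.ceil(np.linalg.norm(q-p)*100/step))) ; d=(q-p)/n
        for i in range(n):
            s=np.round(R.inv().apply(d)*100,2); tv=(R.inv()*G).as_rotvec(degrees=True); m=abs(tv).max()
            tv=tv*min(1,7/max(m,1e-9)); tv=np.round(tv,1); R=R*Ro.from_rotvec(tv,degrees=True)
            out.append([op,s.tolist(),tv.tolist()])
        p=q
    print(len(out),"rows"); print(str(out).replace(" ",""))
E
python3 -c "
from h import *
t=w(95,0,190); print(t,w(95,0,90)); rows([t],0)"
```

```text
[ 0.68345229 -0.08995895  0.232     ] [ 0.68345229 -0.08995895  0.132     ]
21 rows
[[0,[-3.18,-2.27,-0.05],[-0.0,0.0,7.0]],[0,[-3.43,-1.87,-0.05],[-0.0,0.0,7.0]],[0,[-3.63,-1.43,-0.05],[-0.0,0.0,7.0]],[0,[-3.78,-0.98,-0.05],[-0.0,0.0,7.0]],[0,[-3.87,-0.51,-0.05],[-0.0,0.0,7.0]],[0,[-3.9,-0.04,-0.05],[-0.0,0.0,7.0]],[0,[-3.88,0.44,-0.05],[-0.0,0.0,7.0]],[0,[-3.8,0.91,-0.05],[-0.0,0.0,1.2]],[0,[-3.78,0.99,-0.05],[-0.0,0.0,-0.0]],[0,[-3.78,0.99,-0.05],[-0.0,0.0,-0.0]],[0,[-3.78,0.99,-0.05],[-0.0,0.0,-0.0]],[0,[-3.78,0.99,-0.05],[-0.0,0.0,-0.0]],[0,[-3.78,0.99,-0.05],[-0.0,0.0,-0.0]],[0,[-3.78,0.99,-0.05],[-0.0,0.0,-0.0]],[0,[-3.78,0.99,-0.05],[-0.0,0.0,-0.0]],[0,[-3.78,0.99,-0.05],[-0.0,0.0,-0.0]],[0,[-3.78,0.99,-0.05],[-0.0,0.0,-0.0]],[0,[-3.78,0.99,-0.05],[-0.0,0.0,-0.0]],[0,[-3.78,0.99,-0.05],[-0.0,0.0,-0.0]],[0,[-3.78,0.99,-0.05],[-0.0,0.0,-0.0]],[0,[-3.78,0.99,-0.05],[-0.0,0.0,-0.0]]]
```

Emit:
{"api": "servo_tool", "payload": {"plan": [[0, [-3.2, -2.3, -0.1], [0, 0, 7]], [0, [-3.4, -1.9, -0.1], [0, 0, 7]], [0, [-3.6, -1.4, -0.1], [0, 0, 7]], [0, [-3.8, -1, -0.1], [0, 0, 7]], [0, [-3.9, -0.5, -0.1], [0, 0, 7]], [0, [-3.9, 0, -0.1], [0, 0, 7]], [0, [-3.9, 0.4, -0.1], [0, 0, 7]], [0, [-3.8, 0.9, -0.1], [0, 0, 1.2]], [0, [-3.8, 1, -0.1], [0, 0, 0]], [0, [-3.8, 1, -0.1], [0, 0, 0]], [0, [-3.8, 1, -0.1], [0, 0, 0]], [0, [-3.8, 1, -0.1], [0, 0, 0]], [0, [-3.8, 1, -0.1], [0, 0, 0]], [0, [-3.8, 1, -0.1], [0, 0, 0]], [0, [-3.8, 1, -0.1], [0, 0, 0]], [0, [-3.8, 1, -0.1], [0, 0, 0]], [0, [-3.8, 1, 0], [0, 0, 0]], [0, [-3.8, 1, 0], [0, 0, 0]]], "force": 20}}

```text
time_s: 1.8
tool_pos: [0.6182, -0.0173, 0.2352]
tool_rot: [179.8, -0.5, 107.0]
force: [0.7, -0.4, 1.0]
grip_width: 0.0003
```

```bash
python3 -c "
from h import *
rows([w(95,0,190),w(95,0,90)],0)"
```

```text
6 rows
[[0,[-2.95,1.37,0.08],[0.2,-0.5,-0.8]],[0,[-2.97,1.33,0.1],[-0.0,-0.0,-0.0]],[0,[-2.97,1.33,0.1],[-0.0,-0.0,-0.0]],[0,[-0.0,0.0,3.33],[-0.0,-0.0,-0.0]],[0,[-0.0,0.0,3.33],[-0.0,-0.0,-0.0]],[0,[-0.0,0.0,3.33],[-0.0,-0.0,-0.0]]]
```

Emit:
{"api": "servo_tool", "payload": {"plan": [[0, [-3, 1.4, 0.1], [0.2, -0.5, -0.8]], [0, [-3, 1.3, 0.1], [0, 0, 0]], [0, [-3, 1.3, 0.1], [0, 0, 0]], [0, [0, 0, 0], [0, 0, 0]], [0, [0, 0, 0], [0, 0, 0]]]}}

```text
time_s: 2.22
tool_pos: [0.6873, -0.1078, 0.2301]
tool_rot: [-179.8, 0.4, 107.1]
force: [-0.5, 0.8, 0.4]
grip_width: 0.0005
```

Run:
```python
from h import *
rows([w(97,0,190),w(97,0,90)],0)
a=env.read_camera("wrist")["image"]; c=env.read_camera("side")["image"][150:330,240:440]
cv2.imwrite("pics/w1.png",np.hstack([cv2.resize(a,(460,345)),cv2.resize(c,(340,345))]))
```

```text
4 rows
[[0,[1.82,0.35,-0.2],[-0.2,0.4,-0.7]],[0,[0.0,-0.0,3.33],[0.0,0.0,-0.0]],[0,[0.0,-0.0,3.33],[0.0,0.0,-0.0]],[0,[0.0,-0.0,3.33],[0.0,0.0,-0.0]]]
```

View pics/w1.png

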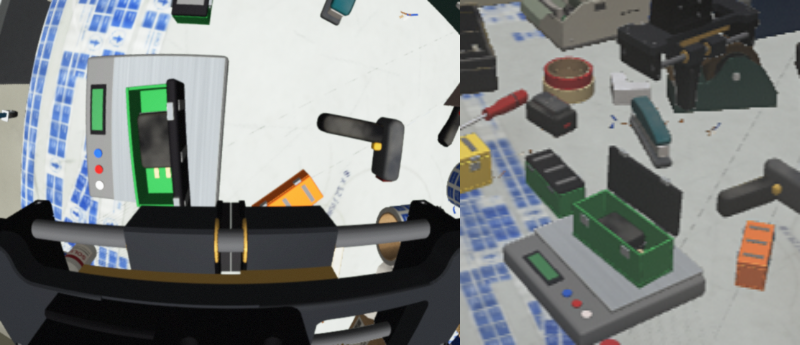

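The wrist view shows the shut fingers at (231,240), off the outer face of the lid at (178,140). The side view shows nothing disturbed. I'll descend behind the lid.

Emit:
{"api": "servo_tool", "payload": {"plan": [[0, [1.8, 0.4, -0.2], [-0.2, 0.4, -0.7]], [0, [0, 0, 3.3], [0, 0, 0]], [0, [0, 0, 3.3], [0, 0, 0]], [0, [0, 0, 3.3], [0, 0, 0]], [0, [0, 0, 0], [0, 0, 0]]]}}

```text
time_s: 2.73
tool_pos: [0.6859, -0.072, 0.1366]
tool_rot: [179.3, -0.4, 108.7]
force: [-2.6, 1.7, -2.4]
grip_width: 0.0007
```

```bash
python3 -c "
from h import *
rows([w(70,0,90),w(56,0,93)],0,1.5)"
```

```text
4 rows
[[0,[-0.53,-1.1,0.14],[0.7,-0.4,0.9]],[0,[-0.54,-1.09,0.15],[0.0,-0.0,0.0]],[0,[-0.54,-1.09,0.15],[0.0,-0.0,0.0]],[0,[0.0,-1.4,-0.3],[0.0,-0.0,0.0]]]
```

Emit:
{"api": "servo_tool", "payload": {"plan": [[0, [-0.5, -1.1, 0.1], [0.7, -0.4, 0.9]], [0, [-0.5, -1.1, 0.1], [0, 0, 0]], [0, [-0.3, -1.1, 0.1], [0, 0, 0]], [0, [0, 0, 0], [0, 0, 0]], [0, [0, 0, 0], [0, 0, 0]]]}}

```text
time_s: 3.15
tool_pos: [0.6577, -0.0887, 0.1416]
tool_rot: [179.6, -0.1, 108.3]
force: [0.8, 1.1, 0.3]
grip_width: 0.0006
```

```bash
python3 -c "
from h import *
o=env.get_obs();print(o['tool_pos'],o['tool_rot'],o['force'])
print([w(*q) for q in [(43,0,93),(32,0,92)]])
rows([w(56,0,93),w(43,0,93),w(32,0,92)],0,1.5)"
```

```text
[ 0.65766006 -0.08868523  0.14161561] [ 1.79562285e+02 -1.20241752e-01  1.08281067e+02] [0.82440461 1.0779002  0.31482036]
[array([ 0.63394156, -0.1058551 ,  0.135     ]), array([ 0.62346814, -0.10921775,  0.134     ])]
4 rows
[[0,[-0.45,-0.75,0.32],[0.4,-0.1,0.5]],[0,[-0.46,-0.74,0.33],[0.0,-0.0,-0.0]],[0,[-0.0,-1.3,-0.0],[0.0,-0.0,-0.0]],[0,[-0.0,-1.1,0.1],[0.0,-0.0,-0.0]]]
```

Emit:
{"api": "servo_tool", "payload": {"plan": [[0, [-0.5, -0.8, 0.4], [0.4, -0.1, 0.5]], [0, [-0.4, -0.7, 0.4], [0, 0, 0]], [0, [0, -0.8, 0.2], [0, 0, 0]], [0, [0, -0.8, 0.1], [0, 0, 0]], [0, [0, -0.8, 0.1], [0, 0, 0]], [0, [0, 0, 0], [0, 0, 0]]]}}

```text
time_s: 3.65
tool_pos: [0.623, -0.1121, 0.1333]
tool_rot: [179.5, 0.1, 107.7]
force: [0.3, 0.0, 0.4]
grip_width: 0.0002
```

Run:
```python
from h import *
o=env.get_obs();print(o['tool_pos'],o['tool_rot'],o['force'])
rows([w(32,0,92),w(21,0,87),w(12,0,79),w(5,0,69),w(1,0,60)],0,1.2)
c=env.read_camera("side")["image"][180:320,250:420]
cv2.imwrite("pics/s2.png",cv2.resize(c,None,fx=3,fy=3))
```

```text
[ 0.622969   -0.11210563  0.13326527] [1.79516723e+02 1.30036685e-01 1.07667865e+02] [0.27945607 0.00483358 0.35278649]
8 rows
[[0,[0.26,0.14,-0.07],[0.5,0.1,-0.1]],[0,[-0.0,-0.55,0.25],[-0.0,0.0,-0.0]],[0,[-0.0,-0.55,0.25],[-0.0,0.0,-0.0]],[0,[-0.0,-0.45,0.4],[-0.0,0.0,-0.0]],[0,[-0.0,-0.45,0.4],[-0.0,0.0,-0.0]],[0,[0.0,-0.35,0.5],[-0.0,0.0,-0.0]],[0,[0.0,-0.35,0.5],[-0.0,0.0,-0.0]],[0,[0.0,-0.4,0.9],[-0.0,0.0,-0.0]]]
```

View pics/s2.png

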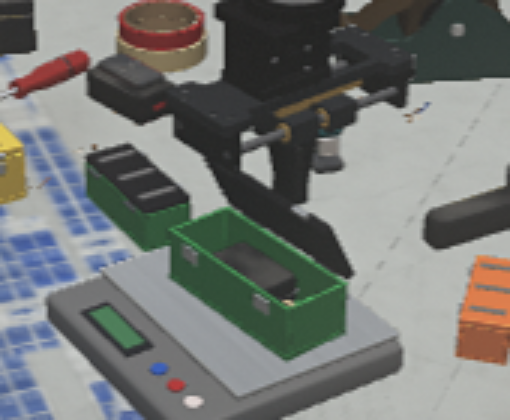

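The lid's free edge at (270,215) in the crop has moved inward with the fingers behind it. The case hasn't moved. I'll carry on along the arc.

Emit:
{"api": "servo_tool", "payload": {"plan": [[0, [0.2, 0, 0], [0.5, 0.1, 0]], [0, [0, -0.6, 0.3], [0, 0, 0]], [0, [0, -0.6, 0.3], [0, 0, 0]], [0, [0, -0.5, 0.4], [0, 0, 0]], [0, [0, -0.5, 0.4], [0, 0, 0]], [0, [0, -0.4, 0.5], [0, 0, 0]], [0, [0, -0.4, 0.5], [0, 0, 0]], [0, [0, -0.2, 0.4], [0, 0, 0]], [0, [0, 0, 0], [0, 0, 0]]]}}

```text
time_s: 4.45
tool_pos: [0.5893, -0.1194, 0.1019]
tool_rot: [-179.9, 0.0, 107.8]
force: [0.1, 0.1, 0.4]
grip_width: 0.0003
```

Run:
```python
from h import *
o=env.get_obs();print(o['tool_pos'],o['tool_rot'],o['force'])
rows([w(1,0,60)],0,.6)
```

```text
[ 0.58931407 -0.11942548  0.10186717] [-1.79942180e+02  1.62847172e-02  1.07783281e+02] [0.12117142 0.10804815 0.42725129]
1 rows
[[0,[-0.07,0.46,-0.01],[-0.1,0.0,-0.0]]]
```

Nearly shut, with the tip 2 mm above the closed height. I'll press lightly in small steps.

Emit:
{"api": "servo_tool", "payload": {"plan": [[0, [0, 0, 0.15], [0, 0, 0]], [0, [0, 0, 0.15], [0, 0, 0]], [0, [0, 0, 0.1], [0, 0, 0]]]}}

```text
time_s: 4.7
tool_pos: [0.5892, -0.1196, 0.1004]
tool_rot: [-179.9, -0.1, 107.8]
force: [-2.2, 1.0, 5.2]
grip_width: 0.0005
```

Emit:
{"api": "servo_tool", "payload": {"plan": [[0, [0, 0, 0.2], [0, 0, 0]], [0, [0, 0, 0.2], [0, 0, 0]]]}}

```text
time_s: 4.87
tool_pos: [0.5892, -0.1197, 0.1003]
tool_rot: [-179.9, -0.2, 107.8]
force: [-5.5, 0.7, 13.9]
grip_width: 0.0006
```

Emit:
{"api": "servo_tool", "payload": {"plan": [[0, [0, 0, -1], [0, 0, 0]], [0, [0, 0, -3], [0, 0, 0]], [1, [0, 0, -4], [0, 0, 0]], [1, [0, 0, -4], [0, 0, 0]], [1, [0, 0, -2], [0, 0, 0]], [1, [0, 0, 0], [0, 0, 0]], [1, [0, 0, 0], [0, 0, 0]]]}}

```text
time_s: 5.45
tool_pos: [0.5894, -0.1201, 0.248]
tool_rot: [-179.9, -0.1, 107.8]
force: [-0.3, -0.3, -1.7]
grip_width: 0.0258
```

Run:
```python
from h import *
o=env.get_obs();print(o['tool_pos'],o['tool_rot'],o['force'],o['grip_width'])
c=env.read_camera("wrist"); a=c["image"]; print(np.round(c["T_tool_cam"],4).tolist(),c["fx"],c["cx"],c["cy"])
s=env.read_camera("side"); t=env.read_camera("top")
cv2.imwrite("pics/w3full.png",a); cv2.imwrite("pics/s3.png",s["image"]); cv2.imwrite("pics/t3.png",t["image"])
b=cv2.resize(s["image"][210:330,250:410],(400,300),interpolation=2);e=cv2.resize(t["image"][180:300,270:430],(400,300),interpolation=2)
cv2.imwrite("pics/v3.png",np.hstack([np.vstack([b,e]),cv2.resize(a[40:340,60:260],(400,600),interpolation=2)]))
```

```text
[ 0.58940994 -0.12007311  0.24802635] [-1.79866402e+02 -1.20194926e-01  1.07756410e+02] [-0.25002919 -0.3328094  -1.6666633 ] 0.025756960631895587
[[0.0009, -0.9629, -0.2698, 0.0734], [1.0, 0.0009, -0.0, 0.0009], [0.0003, -0.2698, 0.9629, -0.1619], [0.0, 0.0, 0.0, 1.0]] 371.64829954431775 320.686132296029 242.59518701252847
```

View pics/v3.png

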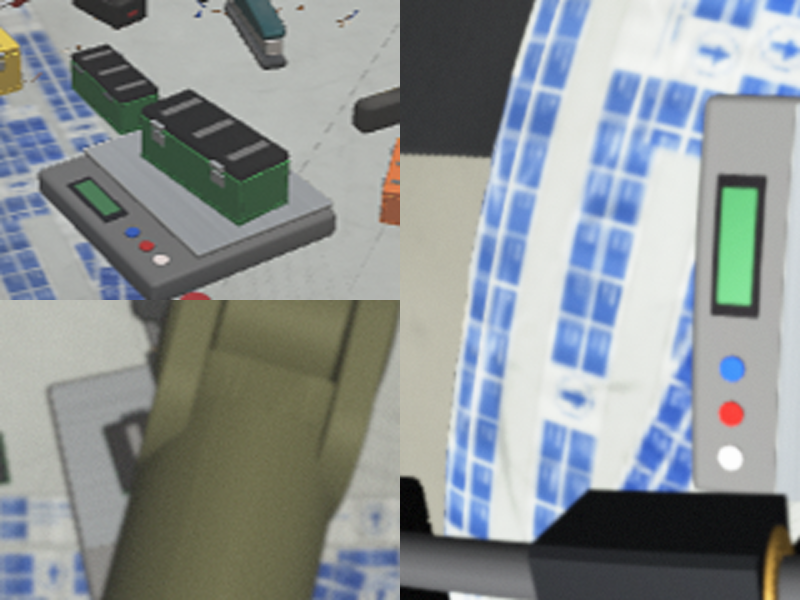

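The side view shows the lid shut flat and both tabs seated on the keepers. The top view is blocked by the arm. I'll locate the shut lid in the wrist view to refine the grip centre and yaw.

Run:
```python
import cv2
a=cv2.imread("pics/w3full.png")
cv2.imwrite("pics/w3.png",cv2.resize(a[60:330,190:450],None,fx=2.2,fy=2.2,interpolation=2))
```

```text
(no output)
```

View pics/w3.png

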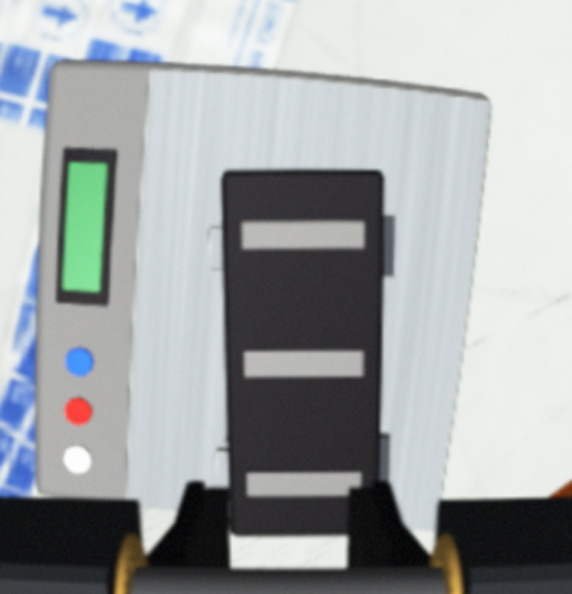

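```bash
cat >> h.py <<'E'
def wonz(c,o,u,v,z):
    x,y=u-c["cx"],v-c["cy"]; r=np.hypot(x,y); th=r/c["fx"]
    d=np.array([np.sin(th)*x/r,np.sin(th)*y/r,np.cos(th)]); M=np.array(c["T_tool_cam"]); R=Ro.from_euler("xyz",o["tool_rot"],degrees=True)
    p=np.array(o["tool_pos"])+R.apply(M[:3,3]); d=R.apply(M[:3,:3]@d); return p+d*(z-p[2])/d[2]
E
python3 - <<'E'
from h import *
o=env.get_obs(); print(o["tool_pos"]); c=env.read_camera("wrist")
f=lambda x,y:wonz(c,o,190+x/2.2,60+y/2.2,.1)
L=[f(222,172),f(231,533)];R=[f(383,172),f(381,450)]; B=f(348,534)
print(np.round([*L,*R,B],4))
for a,b in(L,R): v=a-b; print(np.degrees(np.arctan2(-v[0],v[1])),np.linalg.norm(v))
u=np.array([np.cos(np.radians(17.8)),np.sin(np.radians(17.8)),0]);n=np.array([-u[1],u[0],0])
print('x',[p@u for p in L+R],'y',[p@n for p in L+R+[B]])
x=np.mean([np.mean([p@u for p in L]),np.mean([p@u for p in R])]);y=np.mean([np.mean([L[0]@n,R[0]@n]),np.mean([L[1]@n,B@n])])
print('centre',x*u+y*n,'tcp',np.array(o["tool_pos"])@u,np.array(o["tool_pos"])@n)
s=env.read_camera("side")
g=lambda x,y:onz(s,250+x/2.5,210+y/2.5,.1)
print(np.round([g(142,124),g(238,178),g(289,152),g(190,91)],4))
E
```

```text
[ 0.58822246 -0.11979999  0.24559719]
[[ 0.5416 -0.0544  0.1   ]
 [ 0.587  -0.1922  0.1   ]
 [ 0.5987 -0.0359  0.1   ]
 [ 0.6336 -0.139   0.1   ]
 [ 0.6331 -0.1777  0.1   ]]
18.2137964807257 0.14504325601367793
18.691335593476374 0.10884506400741942
x [np.float64(0.4990632266621233), np.float64(0.5001107360538122), np.float64(0.559062099759273), np.float64(0.5607553059144288)] y [np.float64(-0.21735789484617066), np.float64(-0.3623973682288455), np.float64(-0.2171554923874811), np.float64(-0.32598738574460034), np.float64(-0.3627246313255187)]
centre [ 0.59301226 -0.11408931  0.        ] tcp 0.5234415980844976 -0.2938819357294947
[[ 0.5325 -0.0904  0.1   ]
 [ 0.5841 -0.2063  0.1   ]
 [ 0.6449 -0.1823  0.1   ]
 [ 0.5975 -0.0476  0.1   ]]
```

```bash
sed -i 's/^C=.*/C=np.array([.593,-.1155]); YAW=18.2/' h.py; python3 -c "
from h import *
rows([w(0,0,125)],1,4); print(w(0,0,125),w(0,0,11))"
```

```text
2 rows
[[1,[0.1,0.34,3.89],[-0.4,-0.2,-0.4]],[1,[0.11,0.32,3.89],[-0.0,-0.0,-0.0]]]
[ 0.593  -0.1155  0.167 ] [ 0.593  -0.1155  0.053 ]
```

Emit:
{"api": "servo_tool", "payload": {"plan": [[1, [0.1, 0.3, 3.5], [-0.4, -0.2, -0.4]], [1, [0.1, 0.3, 3.5], [0, 0, 0]], [1, [0, 0, 0], [0, 0, 0]], [1, [0, 0, 0], [0, 0, 0]], [1, [0, 0, 0], [0, 0, 0]], [1, [0, 0, 0], [0, 0, 0]], [1, [0, 0, 0], [0, 0, 0]]]}}

```text
time_s: 6.28
tool_pos: [0.5914, -0.1161, 0.172]
tool_rot: [-179.7, -0.1, 108.1]
force: [0.5, -0.2, -0.0]
grip_width: 0.0856
```

```bash
python3 -c "
from h import *
rows([w(0,0,75),w(0,0,11)],1,2)"
```

```text
7 rows
[[1,[0.0,0.07,1.83],[-0.3,-0.1,-0.1]],[1,[0.01,0.06,1.83],[0.0,0.0,0.0]],[1,[0.01,0.06,1.83],[0.0,0.0,0.0]],[1,[0.0,-0.0,1.6],[0.0,0.0,0.0]],[1,[0.0,-0.0,1.6],[0.0,0.0,0.0]],[1,[0.0,-0.0,1.6],[0.0,0.0,0.0]],[1,[0.0,-0.0,1.6],[0.0,0.0,0.0]]]
```

Emit:
{"api": "servo_tool", "payload": {"plan": [[1, [0, 0.1, 1.8], [-0.3, -0.1, 0]], [1, [0, 0.1, 1.8], [0, 0, 0]], [1, [0, 0, 1.8], [0, 0, 0]], [1, [0, 0, 1], [0, 0, 0]], [1, [0, 0, 0.8], [0, 0, 0]], [1, [0, 0, 0], [0, 0, 0]], [1, [0, 0, 0], [0, 0, 0]]]}}

```text
time_s: 6.87
tool_pos: [0.6009, -0.1174, 0.1083]
tool_rot: [179.0, 0.4, 108.1]
force: [0.2, -0.0, -0.1]
grip_width: 0.0868
```

```bash
python3 -c "
from h import *
rows([w(0,0,11)],1,1.5)
cv2.imwrite('pics/w4.png',env.read_camera('wrist')['image'][100:420,120:520])"
```

```text
4 rows
[[1,[0.12,-0.2,1.38],[1.0,0.4,-0.1]],[1,[0.11,-0.17,1.38],[0.0,0.0,0.0]],[1,[0.11,-0.17,1.38],[0.0,0.0,0.0]],[1,[0.11,-0.17,1.38],[0.0,0.0,0.0]]]
```

View pics/w4.png

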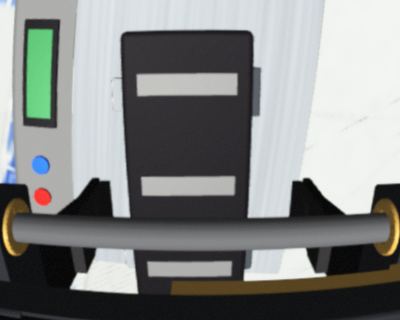

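The wrist view shows the lid spanning 130–248 px between fingers at 108 and 293. The tool sits about 6 mm too far in +x, which agrees with the pose reading. I'll correct that before going down.

Emit:
{"api": "servo_tool", "payload": {"plan": [[1, [0.2, -0.4, 0], [0.7, 0.3, 0]], [1, [0.1, -0.2, 0], [0.2, 0, 0]], [1, [0, 0, 0], [0, 0, 0]], [1, [0, 0, 0], [0, 0, 0]]]}}

```text
time_s: 7.25
tool_pos: [0.5954, -0.1167, 0.1113]
tool_rot: [179.8, 0.2, 108.1]
force: [-0.7, -0.6, 0.2]
grip_width: 0.0874
```

```bash
python3 -c "
from h import *
rows([w(0,0,11)],1,1.)"
```

```text
6 rows
[[1,[0.03,-0.04,0.97],[0.2,0.2,-0.1]],[1,[0.03,-0.03,0.97],[0.0,-0.0,0.0]],[1,[0.03,-0.03,0.97],[0.0,-0.0,0.0]],[1,[0.03,-0.03,0.97],[0.0,-0.0,0.0]],[1,[0.03,-0.03,0.97],[0.0,-0.0,0.0]],[1,[0.03,-0.03,0.97],[0.0,-0.0,0.0]]]
```

Emit:
{"api": "servo_tool", "payload": {"plan": [[1, [0, -0.1, 0.9], [0.1, 0.1, 0]], [1, [0, -0.1, 0.9], [0, 0, 0]], [1, [0, 0, 0.9], [0, 0, 0]], [1, [0, 0, 0.9], [0, 0, 0]], [1, [0, 0, 0.8], [0, 0, 0]], [1, [0, 0, 0.5], [0, 0, 0]], [1, [0, 0, 0], [0, 0, 0]], [1, [0, 0, 0], [0, 0, 0]]]}}

```text
time_s: 7.92
tool_pos: [0.5922, -0.1172, 0.0555]
tool_rot: [-180.0, -0.0, 108.1]
force: [-0.3, 0.2, 0.6]
grip_width: 0.0872
```

```bash
python3 -c "
from h import *
rows([w(0,0,11)],1,1.)"
```

```text
1 rows
[[1,[0.13,0.13,0.25],[-0.0,-0.0,-0.1]]]
```

Centred, level and free of contact. I'll close the grip.

Emit:
{"api": "servo_tool", "payload": {"plan": [[0.6, [0.1, 0.1, 0.1], [0, 0, 0]], [0.6, [0, 0, 0], [0, 0, 0]], [0.6, [0, 0, 0], [0, 0, 0]], [0.6, [0, 0, 0], [0, 0, 0]], [0.6, [0, 0, 0], [0, 0, 0]], [0.6, [0, 0, 0], [0, 0, 0]], [0.6, [0, 0, 0], [0, 0, 0]], [0.6, [0, 0, 0], [0, 0, 0]]], "force": 45}}

```text
time_s: 8.58
tool_pos: [0.594, -0.1159, 0.0555]
tool_rot: [179.9, 0.0, 108.1]
force: [0.3, 0.4, -2.2]
grip_width: 0.0618
```

Emit:
{"api": "servo_tool", "payload": {"plan": [[0.3, [0, 0, 0], [0, 0, 0]], [0.3, [0, 0, 0], [0, 0, 0]], [0.3, [0, 0, -0.5], [0, 0, 0]], [0.3, [0, 0, -1], [0, 0, 0]], [0.3, [0, 0, -1], [0, 0, 0]], [0.3, [0, 0, -1], [0, 0, 0]], [0.3, [0, 0, 0], [0, 0, 0]], [0.3, [0, 0, 0], [0, 0, 0]]]}}

```text
time_s: 9.25
tool_pos: [0.5916, -0.1155, 0.0924]
tool_rot: [-179.9, -0.1, 108.1]
force: [-0.7, -0.0, -4.6]
grip_width: 0.0615
```

```bash
python3 -c "
from h import *
o=env.get_obs();print(o['wrist_torque'],o['force'])
rows([np.array([.594,-.1159,.1755])],.3,1.)
cv2.imwrite('pics/s5.png',cv2.resize(env.read_camera('side')['image'][190:330,250:420],None,fx=3,fy=3))"
```

```text
[-0.07626938 -0.02037625  0.02236669] [-0.71284865 -0.01560502 -4.5644349 ]
9 rows
[[0.3,[-0.01,0.02,-0.92],[-0.1,-0.1,-0.1]],[0.3,[-0.01,0.02,-0.92],[-0.0,0.0,0.0]],[0.3,[-0.01,0.02,-0.92],[-0.0,0.0,0.0]],[0.3,[-0.01,0.02,-0.92],[-0.0,0.0,0.0]],[0.3,[-0.01,0.02,-0.92],[-0.0,0.0,0.0]],[0.3,[-0.01,0.02,-0.92],[-0.0,0.0,0.0]],[0.3,[-0.01,0.02,-0.92],[-0.0,0.0,0.0]],[0.3,[-0.01,0.02,-0.92],[-0.0,0.0,0.0]],[0.3,[-0.01,0.02,-0.92],[-0.0,0.0,0.0]]]
```

View pics/s5.png

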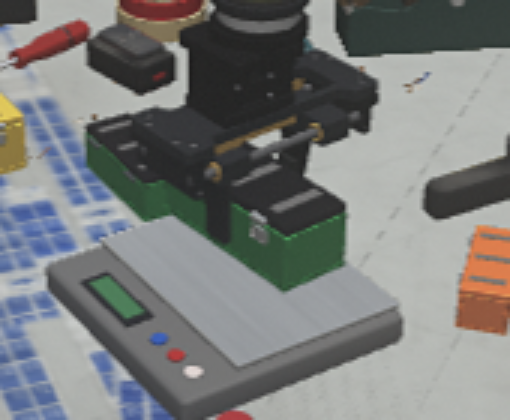

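The case is off the scale, level, with the lid shut, and the load reads about 4.6 N. I'll continue the lift.

Emit:
{"api": "servo_tool", "payload": {"plan": [[0.3, [0, 0, -0.9], [-0.1, 0, 0]], [0.3, [0, 0.1, -0.9], [0, 0, 0]], [0.3, [0, 0.1, -0.9], [0, 0, 0]], [0.3, [0, 0, -0.9], [0, 0, 0]], [0.3, [0, 0, -0.9], [0, 0, 0]], [0.3, [0, 0, -0.9], [0, 0, 0]], [0.3, [0, 0, -0.8], [0, 0, 0]], [0.3, [0, 0, -0.6], [0, 0, 0]], [0.3, [0, 0, -0.3], [0, 0, 0]], [0.3, [0, 0, 0], [0, 0, 0]], [0.3, [0, 0, 0], [0, 0, 0]], [0.3, [0, 0, 0], [0, 0, 0]]]}}

```text
time_s: 10.3
tool_pos: [0.594, -0.1152, 0.1719]
tool_rot: [179.9, -0.0, 108.1]
force: [-0.0, 0.1, -5.6]
grip_width: 0.0615
```

```bash
python3 -c "
from h import *
rows([np.array([.594,-.1159,.1755])],.3,1.)"
```

```text
1 rows
[[0.3,[-0.06,-0.02,-0.36],[0.1,-0.0,-0.1]]]
```

Emit:
{"api": "servo_tool", "payload": {"plan": [[0.3, [0, 0, -0.4], [0.1, 0, 0]], [0.3, [0, 0, 0], [0, 0, 0]], [0.3, [0, 0, 0], [0, 0, 0]], [0.3, [0, 0, 0], [0, 0, 0]], [0.3, [0, 0, 0], [0, 0, 0]], [0.3, [0, 0, 0], [0, 0, 0]], [0.3, [0, 0, 0], [0, 0, 0]], [0.3, [0, 0, 0], [0, 0, 0]], [0.3, [0, 0, 0], [0, 0, 0]], [0.3, [0, 0, 0], [0, 0, 0]], [0.3, [0, 0, 0], [0, 0, 0]], [0.3, [0, 0, 0], [0, 0, 0]]]}}

```text
time_s: 11.3
tool_pos: [0.5925, -0.115, 0.1738]
tool_rot: [-179.7, -0.1, 108.1]
force: [0.3, -0.8, -4.9]
grip_width: 0.062
```

```bash
python3 -c "
from h import *
o=env.get_obs();print(o['tool_pos'],o['tool_rot'],np.round(o['joint_velocities'],2),o['force'])
c=env.read_camera('side');a=env.read_camera('wrist')['image'][60:330,190:450]
print(proj(c,[[.5635,-.1867-.0,.162],[.587,-.2,.162]]))
cv2.imwrite('pics/s6.png',cv2.resize(c['image'][150:330,240:440],(600,540)))"
```

```text
[ 0.59249721 -0.11496523  0.1737996 ] [-1.79696591e+02 -1.24497495e-01  1.08063582e+02] [-0.09 -0.08  0.03 -0.06  0.06  0.02 -0.02] [ 0.30460642 -0.84449827 -4.86801755]
[[333.98475909 254.981206  ]
 [346.10067649 256.09052968]]
```

View pics/s6.png

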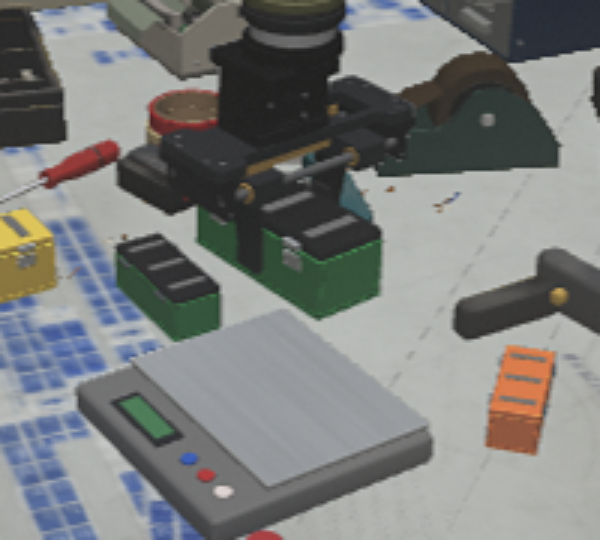

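The case hangs level with its lid shut. Its near base corner is at (346.7,256), against (346.1,256.1) predicted for 12 cm. I'll hand it in.

```bash
python3 -c "
from h import *
c=env.read_camera('side'); print(proj(c,[[.5405,-.0575,.162],[.646,-.181,.162]]),'seen (305.7,231),(366.7,248)'); print(env.get_obs()['grip_width']); env.sign_off()"
```

```text
[[305.34034406 230.02319662]
 [367.04689327 247.40571358]] seen (305.7,231),(366.7,248)
0.06171028040421062
the job is handed in; nothing more can be done
```

I swung the lid of the green case shut while it stood on the scale, then gripped the case across its middle at 45 N. I lifted it straight up and handed in at about 11.4 s, still holding it.

- **Height:** the case underside is about 11.8 cm above the platform, going by the tool height.
- **Level:** the tool is within 0.3° of vertical. Three lower corners of the case in the side view fall within about 1 px of where a level case at 12 cm would show.
- **Grip and stillness:** the finger opening is a steady 62 mm, the load reads about 4.9 N, and the arm was at rest.
- **Lid:** the side view after closing showed it flat. The last view, where the gripper hides part of the case, also shows it shut.
- **Other things on the bench:** nothing near the scale looked moved in the last side view. I did not re-measure the items outside that view.

One disagreement: the cameras differed by up to about 8 mm on the case's y position before the grip, and a rough later side-view reading was further out. I used the wrist and top views, which agreed to about 2 mm. The grip may therefore be a few millimetres off mid-length.

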